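# Mount a log slice on the carving stand

## Robot

A 6-joint arm with a two-finger parallel gripper is mounted at the origin on the work surface. World frame = base frame: x ahead of the robot, y to its left, z up, the work surface at z = 0. Lengths are in m, angles in rad, forces in N, time in s.
With the tool pointing down it reaches from about 0.425 to 1.125 m from the base axis. Payload 14.9 kg.
Tool frame: the origin (TCP) lies at the very end of the fingers, on their centre line; the grasp point (between the pads) lies behind it (bot.pinch_z is the z of the grasp point in the tool frame, in m); z points along the fingers, y is the direction in which the jaws open and shut (so a half turn about z gives the same grasp; the last joint's range is limited). The gripper opens to 91 mm and grips with 3 to 60 N. Pads are 32 mm wide; open, the fingers measure 118 mm over their backs; the gripper's body (76 mm by 178 mm) begins 60 mm behind the grasp point.
Start: joints at [1.069, 0.379, 1.734, -0, 1.028, -0.033], TCP at [0.316, 0.624, 0.214] pointing down, gripper open.
Joint ranges: [-2.77, 2.77], [-0.74, 2.19], [0, 2.66], [-1.06, 4.2], [0.31, 2.87], [-3.08, 3.08]. Speed limits (rad/s): [1.89, 1.89, 2.39, 3.14, 3.14, 3.14].

## Interface

Orientations are given as a rotation vector (axis times angle).
In Python, from bench import monitor, vision, order, bot gives the robot as it stands.
- The arm moves only by the tool jog_arm, never from a script. Its argument "series" is a list of rows, each a list of 7 numbers: the turn, a rotation vector about the tool's x, y, z in rad, then the shift along the tool's x, y, z in m, then the gripper's target within -1 to 1 (fully open at 1, half-way at 0, shut at -1). A call has 1 to 5 rows; each row shifts and turns the pose as measured when the row begins, along the tool's axes as they then stand; what a row does not reach is not made up. A row lasts 1/12 s, in which the tool goes at most 41.7 mm and 7.16 degrees, less where a joint would pass 70% of its speed; a pose out of reach is approached as far as the arm can. A call with a gripper value outside its range is refused whole. The fingers move at their own pace and stop on an object; "force" is the grip in N (left out, the last holds). Time passes only in rows, so rows that do not move let the fingers close. It gives the time, the measured TCP pose, the force and the opening at its end, in the units of the state.
- monitor.read_state(): the state, without advancing time (a new reading comes with each control period).
- vision.camera(name): name is "scene" or "side" or "wrist"; returns a dict with "image" (480x640x3 uint8, red, green, blue), "z_map" (480x640 float32, m along the optical axis (not along the pixel's ray), 0 where there is no reading), "fx", "fy", "cx", "cy" (pixels), "rvec" (rotation vector, rad) and "tvec" (3), from world to camera coordinates, as OpenCV has them; the wrist camera has in their place "hand_eye" (4x4, takes a point from camera to tool coordinates, whose origin is the TCP and whose axes are the flange's). Camera axes: x right, y down, z forward; pixel columns grow to the right and rows downward; lengths in m; the calibration is good to about 2 mm. A picture is of the moment at which its call begins: read the wrist's pose just before it.
- order.finish_job(): hands the job in, once; it reports no verdict.
The state is a dict: "clock": time; "joint_pos": joint angles; "joint_velocities": joint speeds; "joint_efforts": joint torques, N m; "tool_pos": TCP position; "tool_rot": TCP orientation; "contact_force": force on the tool from outside, world axes, zero at the start; "torque": the same for the moment, N m; "width": opening from 0.0 (shut) to 1.0 (fully open).
Only numpy, scipy, OpenCV 4.12 (cv2) and the standard library are available. Lean on these libraries where they do the work, as an engineer would, in place of code of your own. Each camera call takes 0.05 s, during which the arm holds its last target. There are 200 camera calls.

## Task

Slide the big log slice, without lifting it, off the stack of boards and onto the narrow raised beam of the carving stand, until it lies flat and fully home against both wooden stop pegs. Then tip the steel hold-down arm over so that its rubber pad rests on the slice. Leave the other things on the bench where they are.

Things in the scene. Friction and masses are not known exactly. Their poses are not given: they have to be found in the camera images.
- slab: The big log slice: a wooden disc 160 mm across and 35 mm thick with dark bark round its rim, about 0.25 to 0.5 kg, lying flat on the stack of boards. Origin: centre of its underside; z up.
- stand: Carving stand fixed to the bench on a pinkish mat. Its y axis runs along the beam, from the boards towards pegs and arm. The beam is 44 mm wide (x -22 to 22 mm), flat top 90 mm above the bench, y -40 to 162 mm. A steel fork at y = 175 mm, 42 mm wide, top at z = 162 mm, carries the arm. Origin: on the bench, x = 0 on the beam's centre line.
- peg_left (a point): Top of one stop peg: an upright dowel 12 mm thick at stand x = -55, y = 116 mm, reaching 25 mm above the beam's top. It stands on a cross piece 140 mm long whose top is 12 mm below the beam's.
- peg_right (a point): Top of the other stop peg, alike, at stand x = 55, y = 116 mm.
- boards: Stack of three boards, fixed, 220 mm (own x) by 200 mm (own y), its flat top 92 mm above the bench, 2 mm higher than the beam. It stands before the near end of the beam with a gap of 15 to 35 mm; it may be 30 mm off the beam's line. Origin: on the bench under its centre; its axes are parallel to the stand's.
- home (a point): Point on top of the beam where the centre of the slice's underside lies when the slice touches both pegs (stand x = 0, y = 50, z = 90 mm). Axes as the stand's.
- clamp (a joint): Angle of the steel hold-down arm, rad: 0 when it lies level with its pad on the seated slice, 1.57 when it stands upright, more when it leans away from the slice (limit 2.05). It stays put near upright and sinks by its own weight once below about 1 rad.
- clamp_pivot (a point): Hinge axis of the arm (along the stand's x), 147 mm above the bench, at y = 175 mm of the stand. At angle q the cross bar is 150 mm from it: stand y = 175 - 150 cos q, z = 147 + 150 sin q mm. The arm is a bar 22 mm wide and 14 mm thick.
- clamp_bar (a point): Middle of the wooden cross bar at the arm's free end: 16 mm thick, 90 mm long along the stand's x.
- pad (a point): Face of the round rubber pad, 26 mm across, on the arm's underside 80 mm from the hinge: centre of the face that comes to rest on the slice.
- gouge_a: Carving gouge, about 240 mm long, 24 mm thick, narrow blade, lying on the bench; leave alone.
- gouge_b: Carving gouge, about 230 mm long, 24 mm thick, wide blade, lying on the bench; leave alone.
- small_slice: Small log slice, 84 mm across, 24 mm thick, lying on the bench; leave alone.
- cork_block: Cork sanding block 110 x 60 x 34 mm on the bench; leave alone.
- mallet: Round carver's mallet standing on its head, handle up, 268 mm tall, 104 mm across; leave alone.
- glue: White glue bottle, 170 mm tall, 60 mm across; leave alone.
- tin: Open metal tin, 100 mm tall, 72 mm across; leave alone.
There are look-alikes about, which are no part of the job. What is shaped like the slab but pink or purple is not meant.

How it is judged:
By the outcome, as a careful person would: the job done as asked, in the order asked, and still so for the second after the job is handed in, with the robot touching nothing.
It also fails if it takes over 64 s, if anything falls off the work surface, if the arm or the gripper's body presses on something with over 40 N, if the wrist force passes 120 N, or if a joint passes its speed limit or range.

## Working session

There is one attempt and no reset: what is moved stays moved. The work goes in short steps, Python scripts to look and compute and a tool call to move; the robot and the scene stay as the last step left them, time stands still between calls to the robot, and variables do not carry over. Pictures are saved under pics/ and viewed, about 8 in all and at most 12, crops included, and the job is handed in when it is done.

Besides the shell and the picture viewer there is one more tool, called after ">>>" as name(argument=value, ...), one argument or row to a line, values as JSON. jog_arm: Moves the arm, as the interface text tells. Its arguments: {"type":"object","properties":{"series":{"type":"array","items":{"type":"array","items":{"type":"number"}}},"force":{"type":"number"}},"required":["series"]}

```bash
mkdir -p pics; cat > h.py <<'E'
from bench import monitor, vision, order, bot
import numpy as np, cv2
from scipy.spatial.transform import Rotation as R
def cloud(c, tool=None):
    z=c["z_map"]; v,u=np.mgrid[0:480,0:640]
    P=np.stack([(u-c["cx"])/c["fx"]*z,(v-c["cy"])/c["fy"]*z,z],-1)
    if "rvec" in c:
        M=R.from_rotvec(np.ravel(c["rvec"])).as_matrix(); P=(P-np.ravel(c["tvec"]))@M
    else:
        H=np.array(c["hand_eye"]); P=P@H[:3,:3].T+H[:3,3]
        P=P@R.from_rotvec(tool[1]).as_matrix().T+np.array(tool[0])
    P[z==0]=np.nan
    return P
def save(c,n): cv2.imwrite(f"pics/{n}.png",c["image"][:,:,::-1])
E
python3 - <<'E'
from h import *
print(bot.pinch_z, monitor.read_state())
cs=[vision.camera(n) for n in("scene","side")]
for n,c in zip(("scene","side"),cs):
    save(c,n+"0"); np.savez(n+"0.npz",P=cloud(c),im=c["image"])
    M=R.from_rotvec(np.ravel(c["rvec"])).as_matrix();print(n,-M.T@np.ravel(c["tvec"]))
E
```

```text
-0.0188 {'clock': 0.0, 'joint_pos': array([ 1.06872704e+00,  3.79406991e-01,  1.73477597e+00,  2.67409477e-05,
        1.02852411e+00, -3.33011910e-02]), 'joint_velocities': array([-0.00263319, -0.00031133,  0.00073083,  0.00195087, -0.00125449,
        0.0009177 ]), 'joint_efforts': array([ 6.27008321e-04, -7.63733840e+01, -4.34367621e+01,  6.50457409e-02,
        4.24385397e-02, -1.10843753e-04]), 'tool_pos': array([0.31605851, 0.62413588, 0.21329175]), 'tool_rot': array([-7.29563200e-01, -3.05538024e+00,  1.67848975e-03]), 'contact_force': array([ 1.01061335, -0.00660878, -0.06343542]), 'torque': array([-0.0618397 , -0.03247644, -0.01909109]), 'width': 1.0004494053472082}
scene [1.24889979 1.1137872  0.97918055]
side [ 0.38535082 -0.76116572  1.01111764]
```

View pics/scene0.png

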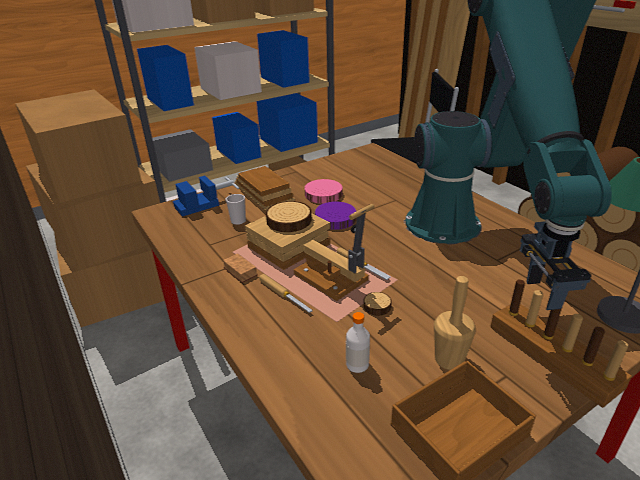

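View pics/side0.png

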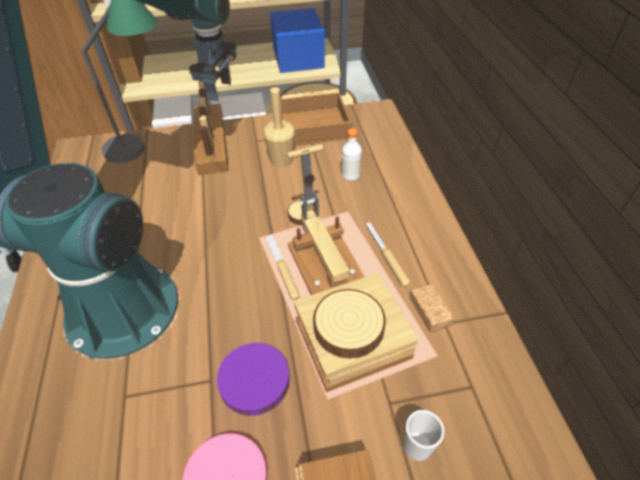

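The scene view shows the slab at about (289,215) on its boards, with the beam going right and down to the upright arm at (357,235). In the side view the slab is at (349,321), the beam at (325,245), the pegs at (298,235) and (337,222), and the cross bar at (305,152).

```bash
python3 - <<'E'
from h import *
d={n:np.load(n+"0.npz") for n in("scene","side")}
def rep(n,box,lo,hi,tag):
    P=d[n]["P"]; u0,u1,v0,v1=box; Q=P[v0:v1,u0:u1].reshape(-1,3); Q=Q[(Q[:,2]>lo)&(Q[:,2]<hi)]
    (c,s,a)=cv2.minAreaRect(Q[:,:2].astype(np.float32))
    print(tag,n,len(Q),"rect c",np.round(c,4),"size",np.round(s,3),"ang",round(a,1),"z",np.round(np.median(Q[:,2]),4),"mean",np.round(Q.mean(0),4))
    return Q
for n,b in(("side",(300,400,270,365)),("scene",(255,320,195,240))):
    Q=rep(n,b,.118,.14,"slab"); c,r=cv2.minEnclosingCircle(Q[:,:2].astype(np.float32)); print(c,r)
rep("side",(285,420,270,390),.085,.1,"boards"); 
rep("side",(305,355,200,280),.083,.097,"beam")
rep("scene",(300,372,235,280),.083,.097,"beam")
rep("side",(288,350,215,250),.100,.125,"pegs")
rep("side",(280,330,140,165),.2,.35,"bar"); rep("scene",(345,380,200,225),.2,.35,"bar")
P=d["side"]["P"]
for n,uv in(("pegL",(298,232)),("pegR",(337,221)),("beam near",(338,275)),("beam far",(312,222)),("fork",(311,190)),("armtop",(306,160))):
    print(n,np.round(P[uv[1],uv[0]],3))
im=cv2.resize(d["side"]["im"][130:400,250:430],None,fx=3,fy=2.2*0+2.2)[:,:,::-1]
im=cv2.resize(d["side"]["im"][135:335,250:430],None,fx=3,fy=3,interpolation=cv2.INTER_CUBIC)[:,:,::-1]
cv2.imwrite("pics/crop.png",im)
E
```

```text
slab side 3667 rect c [ 0.5396 -0.2231] size [0.158 0.16 ] ang 30.3 z 0.1264 mean [ 0.539  -0.2284  0.1263]
(0.5401381254196167, -0.22307947278022766) 0.08121038228273392
slab scene 918 rect c [ 0.54   -0.2178] size [0.164 0.158] ang 24.9 z 0.128 mean [ 0.5451 -0.2108  0.1276]
(0.5404670834541321, -0.21822185814380646) 0.0859307274222374
boards side 3579 rect c [ 0.5513 -0.1795] size [0.222 0.258] ang 11.0 z 0.0909 mean [ 0.5665 -0.2135  0.0909]
beam side 1129 rect c [0.5536 0.0488] size [0.082 0.236] ang 10.7 z 0.0886 mean [0.539  0.0329 0.0886]
beam scene 642 rect c [0.5563 0.0281] size [0.085 0.282] ang 9.3 z 0.09 mean [0.5422 0.0412 0.09  ]
pegs side 59 rect c [0.5248 0.1062] size [0.121 0.06 ] ang 10.8 z 0.1105 mean [0.5288 0.0902 0.1098]
bar side 338 rect c [0.5149 0.1575] size [0.091 0.02 ] ang 12.6 z 0.2964 mean [0.5139 0.1547 0.2921]
bar scene 236 rect c [0.517  0.1534] size [0.09  0.039] ang 11.2 z 0.2961 mean [0.5178 0.1663 0.2903]
pegL [0.472 0.066 0.113]
pegR [0.581 0.088 0.108]
beam near [ 0.549 -0.069  0.082]
beam far [0.518 0.118 0.088]
fork [0.523 0.142 0.182]
armtop [0.514 0.149 0.276]
```

View pics/crop.png

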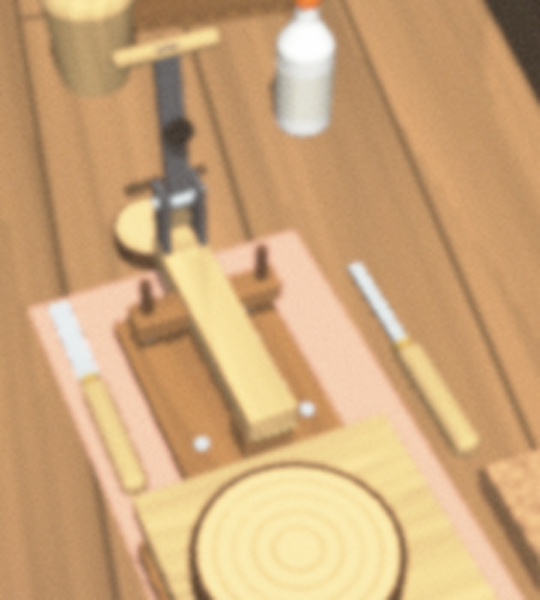

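The crop shows the pegs at crop pixels (147,295) and (262,262), and the arm leaning slightly away with its bar at (167,47). The stand is yawed about 11°. I'll raise and turn the tool so that tool x follows stand y, then travel over the stand.

>>> jog_arm(
  series=[
    [0,0,0.12,0,0,-0.04,-1],
    [0,0,0.12,0,0,-0.04,-1],
    [0,0,0.12,0,0,-0.04,-1],
    [0,0,0.12,0,0,-0.04,-1],
    [0,0,0.12,0,0,-0.04,-1],
  ],
)

```text
clock: 0.52
tool_pos: [0.314, 0.6202, 0.4074]
tool_rot: [1.625, 2.687, -0.035]
contact_force: [0.8, 0.2, -0.7]
width: 0.668
```

>>> jog_arm(
  series=[
    [0,0,0.12,0,0,-0.02,-1],
    [0,0,0.12,0,0,0,-1],
    [0,0,0.07,0,0,0,-1],
    [0,0,0,0,0,0,-1],
  ],
)

```text
clock: 0.85
tool_pos: [0.3152, 0.6225, 0.4405]
tool_rot: [2.044, 2.383, -0.013]
contact_force: [-0.9, -0.3, 0.4]
width: 0.372
```

>>> jog_arm(
  series=[
    [0,0,-0.04,-0.04,0.002,0,-1],
    [0,0,0,-0.041,0.002,0,-1],
    [0,0,0,-0.041,0.002,0,-1],
    [0,0,0,-0.041,0.002,0,-1],
    [0,0,0,-0.041,0.002,0,-1],
  ],
)

```text
clock: 1.27
tool_pos: [0.3618, 0.4233, 0.4365]
tool_rot: [1.969, 2.447, -0.023]
contact_force: [0.6, -0.6, -0.8]
width: 0.017
```

>>> jog_arm(
  series=[
    [0,0,0,-0.041,0.002,0,-1],
    [0,0,0,-0.041,0.002,0,-1],
    [0,0,0,-0.041,0.002,0,-1],
    [0,0,0,-0.041,0.002,0,-1],
    [0,0,0,-0.041,0.002,0,-1],
  ],
)

```text
clock: 1.68
tool_pos: [0.4138, 0.2216, 0.4353]
tool_rot: [-1.947, -2.465, 0.03]
contact_force: [1.1, -0.0, 0.3]
width: 0.004
```

>>> jog_arm(
  series=[
    [0,0,0,-0.041,0.002,0,-1],
    [0,0,0,-0.041,0.002,0,-1],
    [0,0,0,-0.041,0.002,0,-1],
    [0,0,0,-0.041,0.002,0,-1],
    [0,0,0,0,0,0,-1],
  ],
)

```text
clock: 2.1
tool_pos: [0.4587, 0.0557, 0.435]
tool_rot: [-1.931, -2.477, 0.034]
contact_force: [0.2, 0.1, -0.0]
width: 0.004
```

```bash
python3 - <<'E'
from h import *
s=monitor.read_state(); c=vision.camera("wrist"); save(c,"w1")
P=cloud(c,(s["tool_pos"],s["tool_rot"])); np.savez("w1.npz",P=P,im=c["image"])
print(s["clock"],s["tool_pos"],R.from_rotvec(s["tool_rot"]).as_matrix().round(3),s["joint_pos"].round(2),np.round(c["hand_eye"],3),c["fx"])
E
```

```text
2.1 [0.45865588 0.05565956 0.43500859] [[-0.244  0.97  -0.014]
 [ 0.97   0.244 -0.016]
 [-0.013 -0.018 -1.   ]] [ 0.08 -0.22  1.98 -0.02  1.4  -0.16] [[-0.    -0.971 -0.237  0.066]
 [ 1.     0.    -0.001 -0.001]
 [ 0.001 -0.237  0.971 -0.171]
 [ 0.     0.     0.     1.   ]] 429.33394696571895
```

View pics/w1.png

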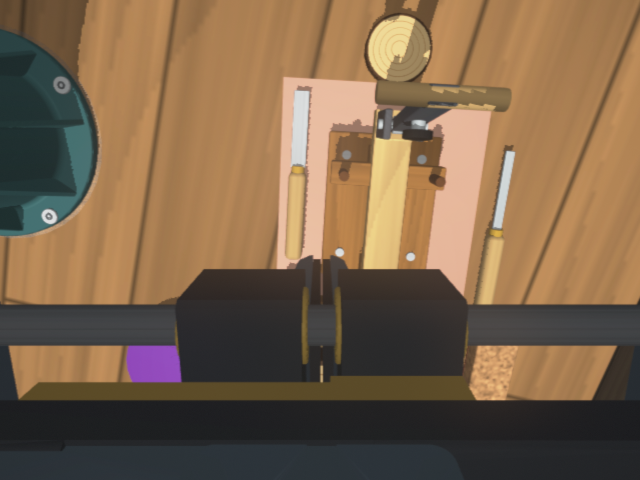

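The wrist view shows the peg tops at about (343,172) and (438,178), the beam at columns 365–410, and the cross bar at (443,96). These give a finer fit of the stand.

```bash
python3 - <<'E'
from h import *
P=np.load("w1.npz")["P"]
Q=P[145:265,350:420].reshape(-1,3); Q=Q[abs(Q[:,2]-.09)<.006]
c,s,a=cv2.minAreaRect(Q[:,:2].astype(np.float32)); print("beam",np.round(c,4),np.round(s,3),a,Q[:,2].mean())
ctr,ev,_=cv2.PCACompute2(Q[:,:2].astype(np.float32),None); ang=np.arctan2(ev[0,1],ev[0,0]); print(ctr,np.degrees(ang)%180)
pk=[]
for b in((330,356,160,185),(425,450,165,192)):
    W=P[b[2]:b[3],b[0]:b[1]].reshape(-1,3); T=W[(W[:,2]>.110)&(W[:,2]<.12)]; pk.append(np.median(T,0)); print("peg",len(T),pk[-1],T.min(0),T.max(0))
d=pk[1]-pk[0]; print(np.degrees(np.arctan2(d[1],d[0])),np.linalg.norm(d[:2]))
W=P[75:115,370:515].reshape(-1,3); W=W[W[:,2]>.27]; print("bar",cv2.minAreaRect(W[:,:2].astype(np.float32)),W[:,2].max())
d=np.load("side0.npz"); Q=d["P"][270:390,285:420].reshape(-1,3); Q=Q[(abs(Q[:,2]-.091)<.004)]
t=np.radians(11.5); ex=np.array([np.cos(t),np.sin(t)]); ey=np.array([-ex[1],ex[0]])
m=(pk[0]+pk[1])[:2]/2; home=m-.066*ey; print("home",home)
q=np.c_[(Q[:,:2]-home)@ex,(Q[:,:2]-home)@ey]; print("boards x,y pct",np.percentile(q,[.5,99.5],axis=0))
for sl in((.5398,-.2231),(.540,-.2182)): print("slab rel",(np.array(sl)-home)@ex,(np.array(sl)-home)@ey)
E
```

```text
beam [0.5342 0.0496] [0.044 0.15 ] 10.714567184448242 0.09040266165631122
[[0.53321356 0.05233967]] 100.346535
peg 88 [0.47322881 0.07574597 0.11544747] [0.46753858 0.07002465 0.11275101] [0.4790306  0.08123192 0.11759688]
peg 94 [0.58067983 0.09586571 0.11511398] [0.57539841 0.09007933 0.11011526] [0.58715298 0.10150511 0.11748132]
10.605579524993281 0.10931845268446456
bar ((0.5130170583724976, 0.16039247810840607), (0.08982624113559723, 0.018260929733514786), 10.854436874389648) 0.30641234910200893
home [0.5401126  0.02113081]
boards x,y pct [[-0.13945804 -0.32705931]
 [ 0.08012612 -0.08201083]]
slab rel -0.04899811889529091 -0.23926548007350643
slab rel -0.04782523107572239 -0.23450372260774782
```

```bash
cat >> h.py <<'E'
t=np.radians(10.7); ex=np.array([np.cos(t),np.sin(t),0]); ey=np.array([-ex[1],ex[0],0]); home=np.array([.5392,.0209,0])
RD=np.c_[ey,ex,[0,0,-1]]
def go(x,y,z):
    s=monitor.read_state(); M=R.from_rotvec(s["tool_rot"]).as_matrix(); p=s["tool_pos"]
    print("clk",round(s["clock"],2),"rel now",[round(float(k)*1e3,1) for k in((p-home)@ex,(p-home)@ey,p[2])],"F",s["contact_force"].round(1),"w",round(s["width"],2))
    print("turn",R.from_matrix(M.T@RD).as_rotvec().round(3),"shift",(M.T@(home+x*ex+y*ey+[0,0,z]-p)).round(4))
E
python3 -c "
from h import *
go(-.153,-.238,.3)"
```

```text
clk 2.15 rel now [-72.9, 51.2, 434.8] F [-0.1  0.6 -0.6] w 0.0
turn [-0.018  0.012  0.059] shift [-0.2824 -0.0947  0.1399]
```

>>> jog_arm(
  series=[
    [-0.018,0.012,0.059,-0.033,-0.011,0.015,-1],
    [0,0,0,-0.035,-0.01,0.016,-1],
    [0,0,0,-0.036,-0.01,0.016,-1],
    [0,0,0,-0.036,-0.01,0.016,-1],
    [0,0,0,-0.036,-0.01,0.016,-1],
  ],
)

```text
clock: 2.57
tool_pos: [0.444, -0.1227, 0.355]
tool_rot: [1.979, 2.437, 0.009]
contact_force: [-0.1, -0.6, 0.3]
width: 0.005
```

>>> jog_arm(
  series=[
    [0,0,0,-0.036,-0.01,0.016,-1],
    [0,0,0,-0.036,-0.01,0.016,-1],
    [0,0,0,-0.036,-0.01,0.016,-1],
    [0,0,0,0,0,0,-1],
  ],
)

```text
clock: 2.9
tool_pos: [0.4348, -0.2392, 0.3003]
tool_rot: [-1.967, -2.447, -0.008]
contact_force: [-0.9, 1.0, -0.7]
width: 0.004
```

```bash
python3 -c "
from h import *
go(-.153,-.238,.102)"
```

```text
clk 2.9 rel now [-150.9, -236.2, 300.3] F [-0.9  1.  -0.7] w 0.0
turn [ 0.003 -0.005  0.03 ] shift [-0.0026 -0.0028  0.1983]
```

>>> jog_arm(
  series=[
    [0.003,-0.005,0.03,-0.003,-0.003,0.04,-1],
    [0,0,0,0,0,0.04,-1],
    [0,0,0,0,0,0.04,-1],
    [0,0,0,0,0,0.04,-1],
    [0,0,0,0,0,0.03,-1],
  ],
)

```text
clock: 3.32
tool_pos: [0.4375, -0.2419, 0.1109]
tool_rot: [1.988, 2.419, 0.003]
contact_force: [1.1, 0.2, -0.7]
width: 0.0
```

```bash
python3 -c "
from h import *
go(-.094,-.238,.101)"
```

```text
clk 3.32 rel now [-148.7, -239.4, 110.9] F [ 1.1  0.2 -0.7] w 0.0
turn [0.008 0.007 0.008] shift [0.001  0.0546 0.0103]
```

Now the slow sideways push.

>>> jog_arm(
  series=[
    [0.008,0.007,0.008,0.001,0.004,0.009,-1],
    [0,0,0,0,0.01,0,-1],
    [0,0,0,0,0.008,0,-1],
    [0,0,0,0,0.008,0,-1],
    [0,0,0,0,0.008,0,-1],
  ],
)

```text
clock: 3.73
tool_pos: [0.4736, -0.2262, 0.0949]
tool_rot: [-1.983, -2.419, 0.003]
contact_force: [-1.4, -0.3, -1.2]
width: 0.002
```

```bash
python3 -c "
from h import *
go(-.094,-.238,.101)"
```

```text
clk 3.73 rel now [-110.3, -230.6, 94.9] F [-1.4 -0.3 -1.2] w 0.0
turn [-0.01  -0.009  0.01 ] shift [-0.0075  0.0162 -0.0064]
```

>>> jog_arm(
  series=[
    [-0.01,-0.009,0.005,-0.004,0.003,-0.007,-1],
    [0,0,0,-0.002,0.005,0,-1],
    [0,0,0,0,0.005,0,-1],
    [0,0,0,0,0.003,0,-1],
    [0,0,0,0,0,0,-1],
  ],
)

```text
clock: 4.15
tool_pos: [0.4966, -0.2295, 0.1067]
tool_rot: [1.99, 2.42, 0.003]
contact_force: [-1.7, -0.3, -0.8]
width: 0.004
```

```bash
cat >> h.py <<'E'
def slab(n="side"):
    c=vision.camera(n); P=cloud(c); r=(P-home)@np.c_[ex,ey]; z=P[...,2]
    m=(z>.119)&(z<.136)&(abs(r[...,0])<.16)&(r[...,1]>-.36)&(r[...,1]<.15)
    m=cv2.morphologyEx(m.astype(np.uint8),cv2.MORPH_OPEN,np.ones((3,3),np.uint8))
    k,l,st,_=cv2.connectedComponentsWithStats(m); i=1+st[1:,4].argmax(); Q=r[l==i]
    lo,hi=np.percentile(Q,[.3,99.7],axis=0); print(n,"slab rel mm",((lo+hi)*500).round(1),"size",((hi-lo)*1e3).round(1),"z",np.round(np.percentile(z[l==i],[5,50,95]),4))
    X=np.c_[Q,np.ones(len(Q))]; print(" slope x,y",np.linalg.lstsq(X,z[l==i],rcond=None)[0][:2].round(4))
    return c
E
python3 -c "
from h import *
go(-.13,-.238,.101); slab(); slab('scene')"
```

```text
clk 4.15 rel now [-88.4, -238.2, 106.7] F [-1.7 -0.3 -0.8] w 0.0
turn [0.007 0.005 0.008] shift [ 0.0005 -0.0417  0.0055]
side slab rel mm [  -7.7 -250.1] size [174.3 140.3] z [0.1233 0.1263 0.1292]
 slope x,y [-0.0032  0.0076]
scene slab rel mm [  -5.6 -237.6] size [175.3 161.2] z [0.1232 0.128  0.1319]
 slope x,y [-0.0079 -0.0091]
```

>>> jog_arm(
  series=[
    [0,0,0,0,-0.015,0,-1],
    [0,0,0,0,-0.015,-0.005,-1],
    [0,0,0,0,-0.01,-0.03,-1],
    [0,0,0,0,0,-0.03,-1],
    [0,0,0,0,0,-0.02,-1],
  ],
)

```text
clock: 4.67
tool_pos: [0.4468, -0.2361, 0.1893]
tool_rot: [-1.995, -2.425, -0.001]
contact_force: [-0.4, -0.1, -0.7]
width: 0.007
```

```bash
python3 -c "
from h import *
go(0.002,-.345,.19)
for n in('scene0','side0'):
    P=np.load(n+'.npz')['P']; r=(P-home)@np.c_[ex,ey]; m=(abs(r[...,0])<.13)&(r[...,1]<-.29)&(r[...,1]>-.42)&(P[...,2]>.094); print(n,m.sum(),P[m][:3])
"
```

```text
clk 4.67 rel now [-138.6, -235.4, 189.3] F [-0.4 -0.1 -0.7] w 0.01
turn [-0.001 -0.002  0.007] shift [-0.1106  0.1398 -0.001 ]
scene0 102 [[ 0.51120009 -0.28784228  0.1305721 ]
 [ 0.50539617 -0.2911386   0.12728932]
 [ 0.5039253  -0.28623398  0.12897705]]
side0 905 [[ 0.59769112 -0.26438594  0.12980725]
 [ 0.60062496 -0.26286921  0.1263522 ]
 [ 0.60482505 -0.26373597  0.12636143]]
```

>>> jog_arm(
  series=[
    [0,0,0,-0.022,0.025,0,1],
    [0,0,0,-0.022,0.028,0,1],
    [0,0,0,-0.022,0.028,0,1],
    [0,0,0,-0.022,0.028,0,1],
    [0,0,0,-0.022,0.028,0,1],
  ],
)

```text
clock: 5.08
tool_pos: [0.5968, -0.3215, 0.1982]
tool_rot: [1.998, 2.419, 0.002]
contact_force: [-0.0, -0.6, -0.4]
width: 0.337
```

>>> jog_arm(
  series=[
    [0,0,0,0,0,0,1],
    [0,0,0,0,0,0,1],
    [0,0,0,0,0,0,1],
  ],
)

```text
clock: 5.33
tool_pos: [0.5977, -0.3256, 0.1986]
tool_rot: [1.999, 2.416, 0.003]
contact_force: [0.1, 0.1, -0.2]
width: 0.561
```

```bash
python3 -c "
from h import *
go(0.001,-.345,.102); slab('scene'); slab()"
```

```text
clk 5.33 rel now [-6.8, -351.3, 198.6] F [ 0.1  0.1 -0.2] w 0.56
turn [0.006 0.004 0.002] shift [0.0067 0.0073 0.0967]
scene slab rel mm [   2.6 -236.6] size [157.9 158.5] z [0.123  0.1279 0.1318]
 slope x,y [-0.0051 -0.0116]
side slab rel mm [ -24.4 -232.5] size [105.9 139.7] z [0.1227 0.126  0.1286]
 slope x,y [0.0054 0.003 ]
```

>>> jog_arm(
  series=[
    [0,0,0,0.004,0.007,0.03,1],
    [0,0,0,0,0,0.03,1],
    [0,0,0,0,0,0.025,1],
    [0,0,0,0,0,0.008,1],
    [0,0,0,0,0,0,1],
  ],
)

```text
clock: 5.85
tool_pos: [0.6008, -0.3192, 0.1065]
tool_rot: [1.997, 2.413, 0.004]
contact_force: [-0.2, 0.2, 0.0]
width: 0.99
```

>>> jog_arm(
  series=[
    [0,0,0,0,0,0,1],
    [0,0,0,0,0,0,1],
  ],
)

```text
clock: 6.02
tool_pos: [0.6001, -0.319, 0.108]
tool_rot: [1.997, 2.413, 0.004]
contact_force: [-0.1, -0.6, 0.5]
width: 0.999
```

```bash
python3 -c "
from h import *
go(0.001,-.3,.102)"
```

```text
clk 6.02 rel now [-3.3, -345.3, 108.0] F [-0.1 -0.6  0.5] w 1.0
turn [0.008 0.006 0.001] shift [0.0453 0.0043 0.0057]
```

>>> jog_arm(
  series=[
    [0.008,0.006,0,0.01,0.004,0.005,1],
    [0,0,0,0.012,0,0,1],
    [0,0,0,0.012,0,0,1],
    [0,0,0,0.012,0,0,1],
    [0,0,0,0.012,0,0,1],
  ],
)

```text
clock: 6.43
tool_pos: [0.5949, -0.2589, 0.1072]
tool_rot: [2.001, 2.414, 0.001]
contact_force: [0.0, -0.5, -1.4]
width: 1.002
```

```bash
python3 -c "
from h import *
go(0.00,-.24,.102)"
```

```text
clk 6.43 rel now [2.7, -285.2, 107.2] F [ 0.  -0.5 -1.4] w 1.0
turn [ 0.005  0.004 -0.   ] shift [ 0.0453 -0.0028  0.005 ]
```

>>> jog_arm(
  series=[
    [0.003,0.003,0,0.012,-0.002,0.004,1],
    [0,0,0,0.012,0,0,1],
    [0,0,0,0.012,0,0,1],
    [0,0,0,0.012,0,0,1],
    [0,0,0,0.012,0,0,1],
  ],
)

```text
clock: 6.85
tool_pos: [0.581, -0.1936, 0.1041]
tool_rot: [2.0, 2.416, 0.001]
contact_force: [0.1, -2.2, 0.7]
width: 1.002
```

```bash
python3 -c "
from h import *
go(0.00,-.18,.102);slab('scene')"
```

```text
clk 6.85 rel now [1.2, -218.5, 104.1] F [ 0.1 -2.2  0.7] w 1.0
turn [0.004 0.003 0.001] shift [ 0.0385 -0.0012  0.002 ]
scene slab rel mm [   2.1 -141.8] size [156.7 173.1] z [0.1234 0.1278 0.1315]
 slope x,y [-0.0058 -0.0081]
```

>>> jog_arm(
  series=[
    [0.002,0.002,0,0.012,-0.001,0.001,1],
    [0,0,0,0.01,0,0,1],
    [0,0,0,0.01,0,0,1],
    [0,0,0,0.01,0,0,1],
    [0,0,0,0.01,0,0,1],
  ],
)

```text
clock: 7.32
tool_pos: [0.5693, -0.1375, 0.1031]
tool_rot: [2.002, 2.419, 0.001]
contact_force: [0.8, -1.9, -2.1]
width: 1.002
```

```bash
python3 -c "
from h import *
go(0.00,-.09,.102);slab('scene')"
```

```text
clk 7.32 rel now [0.2, -161.3, 103.1] F [ 0.8 -1.9 -2.1] w 1.0
turn [0.001 0.001 0.002] shift [ 0.0713 -0.0001  0.0011]
scene slab rel mm [  2. -84.] size [156.8 171.8] z [0.1227 0.1272 0.1312]
 slope x,y [-0.0039 -0.0192]
```

>>> jog_arm(
  series=[
    [0,0,0,0.01,0,0,1],
    [0,0,0,0.01,0,0,1],
    [0,0,0,0.01,0,0,1],
    [0,0,0,0.01,0,0,1],
    [0,0,0,0.01,0,0,1],
  ],
)

```text
clock: 7.78
tool_pos: [0.5584, -0.0833, 0.1027]
tool_rot: [2.002, 2.42, 0.0]
contact_force: [0.7, -2.6, 0.2]
width: 1.002
```

```bash
python3 -c "
from h import *
go(0.00,-.08,.102);slab('scene')"
```

```text
clk 7.78 rel now [-0.5, -106.0, 102.7] F [ 0.7 -2.6  0.2] w 1.0
turn [0.    0.    0.002] shift [0.026  0.0005 0.0007]
scene slab rel mm [  1.6 -22.8] size [156.4 159.2] z [0.1221 0.1258 0.1293]
 slope x,y [-0.0001 -0.0029]
```

Flat on the beam, about 24 mm to go. I'll approach slowly until the pegs push back.

>>> jog_arm(
  series=[
    [0,0,0,0.006,0,0,1],
    [0,0,0,0.005,0,0,1],
    [0,0,0,0.003,0,0,1],
    [0,0,0,0.003,0,0,1],
  ],
)

```text
clock: 8.17
tool_pos: [0.5543, -0.063, 0.1026]
tool_rot: [-2.001, -2.422, 0.0]
contact_force: [0.4, -1.7, 0.5]
width: 1.0
```

```bash
python3 -c "
from h import *
go(0.00,-.08,.102);slab('scene')"
```

```text
clk 8.17 rel now [-0.7, -85.3, 102.6] F [ 0.4 -1.7  0.5] w 1.0
turn [-0.    -0.     0.003] shift [0.0053 0.0008 0.0006]
scene slab rel mm [ 0.7 -9.9] size [157.8 175. ] z [0.1219 0.1259 0.1295]
 slope x,y [-0.0018 -0.0062]
```

>>> jog_arm(
  series=[
    [0,0,0,0.003,0,0,1],
    [0,0,0,0.003,0,0,1],
    [0,0,0,0.002,0,0,1],
  ],
)

```text
clock: 8.47
tool_pos: [0.5564, -0.0579, 0.1042]
tool_rot: [1.991, 2.418, 0.001]
contact_force: [1.2, -14.2, -2.3]
width: 1.0
```

```bash
python3 -c "
from h import *
go(0.00,-.08,.102)"
```

```text
clk 8.47 rel now [2.3, -80.7, 104.2] F [  1.2 -14.2  -2.3] w 1.0
turn [0.007 0.007 0.006] shift [ 0.0007 -0.0023  0.0021]
```

>>> jog_arm(
  series=[
    [0,0,0,0.002,0,0,1],
    [0,0,0,0.002,0,0,1],
    [0,0,0,0.0,0,0,1],
  ],
)

```text
clock: 8.72
tool_pos: [0.5567, -0.0584, 0.1048]
tool_rot: [1.981, 2.417, -0.007]
contact_force: [-0.7, -3.0, -1.2]
width: 0.999
```

>>> jog_arm(
  series=[
    [0,0,0,-0.008,0,0,1],
    [0,0,0,-0.015,0,0,1],
    [0,0,0,-0.02,0,0,1],
    [0,0,0,-0.01,0,-0.04,-1],
    [0,0,0,-0.02,0,-0.04,-1],
  ],
)

```text
clock: 9.13
tool_pos: [0.5656, -0.1293, 0.1795]
tool_rot: [1.988, 2.43, -0.016]
contact_force: [0.7, -0.2, 0.8]
width: 0.884
```

>>> jog_arm(
  series=[
    [0,0,0,-0.01,0,-0.041,-1],
    [0,0,0,0,0,-0.041,-1],
    [0,0,0,0,0,-0.041,-1],
    [0,0,0,0,0,-0.041,-1],
    [0,0,0,0,0,-0.041,-1],
  ],
)

```text
clock: 9.55
tool_pos: [0.5665, -0.1421, 0.389]
tool_rot: [-1.993, -2.424, 0.016]
contact_force: [0.3, 0.1, -0.0]
width: 0.52
```

```bash
python3 -c "
from h import *
go(0.00,.22,.4);slab('scene');c=slab();s=monitor.read_state()
w=vision.camera('wrist'); a=c['image'][110:350,220:440]; a=cv2.resize(a,(440,480))
o=np.hstack([a,w['image'][::2,::2].repeat(1,0)[:240,:320].repeat(2,0).repeat(1,1)]); cv2.imwrite('pics/home.png',o[:,:,::-1])
P=cloud(w,(s['tool_pos'],s['tool_rot'])); np.save('w2.npy',P)
r=(P-home)@np.c_[ex,ey]; z=P[...,2]; m=abs(z-.125)<.006; m&=(abs(r[...,0])<.12)&(abs(r[...,1])<.1); Q=r[m]; print(m.sum(), np.percentile(Q,[.5,99.5],axis=0))
"
```

```text
clk 9.55 rel now [-3.4, -165.2, 389.0] F [ 0.3  0.1 -0. ] w 0.52
turn [-0.01   0.003  0.008] shift [ 0.3852  0.0062 -0.0123]
scene slab rel mm [2.7 1.9] size [156.8 159.1] z [0.1219 0.1257 0.1291]
 slope x,y [-0.0027 -0.0053]
side slab rel mm [ 1.  -3.5] size [154.5 155.2] z [0.1212 0.1242 0.1271]
 slope x,y [-0.0004 -0.0014]
15416 [[-0.0765074  -0.0778548 ]
 [ 0.07760512  0.0177691 ]]
```

View pics/home.png

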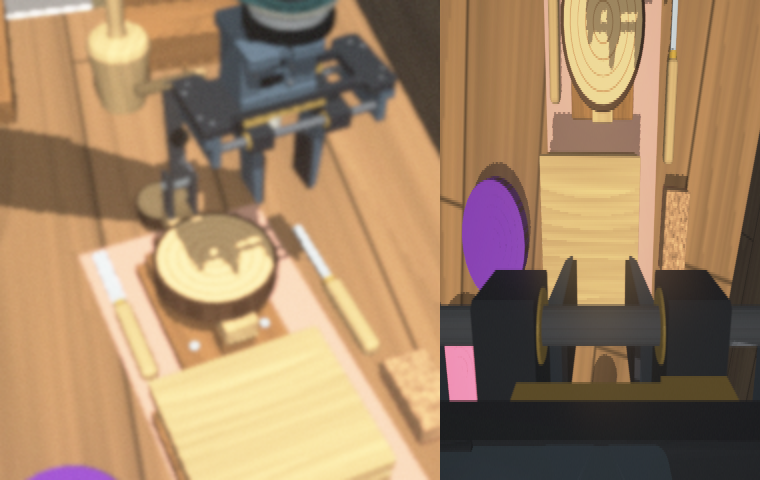

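The picture shows the slice seated flat on the beam, centred at left-panel (215,258), with nothing else disturbed. Now over the cross bar to its far side.

>>> jog_arm(
  series=[
    [-0.01,0.003,0.008,0.036,0.003,-0.015,-1],
    [0,0,0,0.038,0,0,-1],
    [0,0,0,0.038,0,0,-1],
    [0,0,0,0.038,0,0,-1],
    [0,0,0,0.038,0,0,-1],
  ],
)

```text
clock: 10.12
tool_pos: [0.5342, 0.0432, 0.3992]
tool_rot: [-2.016, -2.408, 0.002]
contact_force: [0.0, 0.3, 0.8]
width: 0.024
```

>>> jog_arm(
  series=[
    [0,0,0,0.038,0,0,-1],
    [0,0,0,0.038,0,0,-1],
    [0,0,0,0.038,0,0,-1],
    [0,0,0,0.03,0,0,-1],
    [0,0,0,0.0,0,0,-1],
  ],
)

```text
clock: 10.53
tool_pos: [0.5027, 0.1952, 0.3914]
tool_rot: [-2.009, -2.404, 0.012]
contact_force: [-0.0, -0.0, -0.2]
width: 0.006
```

```bash
python3 -c "
from h import *
go(0.00,.2,.275)
c=vision.camera('side');P=cloud(c);r=(P-home)@np.c_[ex,ey];m=(abs(r[...,0])<.06)&(r[...,1]>.12)&(r[...,1]<.17)&(P[...,2]>.27)&(P[...,2]<.33);print(m.sum(),np.percentile(r[m],[5,50,95],axis=0),P[m][:,2].max())
m=(abs(r[...,0])<.12)&(r[...,1]>.17)&(r[...,1]<.36)&(P[...,2]>.18)&(P[...,2]<.3);print(m.sum(),np.percentile(np.c_[r[m],P[m][:,2]],[2,98],axis=0) if m.any() else 0)
"
```

```text
clk 10.53 rel now [-3.5, 178.0, 391.4] F [-0.  -0.  -0.2] w 0.01
turn [-0.011 -0.002 -0.008] shift [0.0218 0.0047 0.1164]
309 [[-0.0397512   0.1311079 ]
 [-0.00037265  0.13582712]
 [ 0.0391922   0.14466179]] 0.3067374452399646
0 0
```

Bar is still at y ≈ 140 mm, its top at 306 mm. Step back and descend behind it.

>>> jog_arm(
  series=[
    [-0.011,-0.002,-0.008,0.02,0.004,0,-1],
    [0,0,0,0.004,0,0.03,-1],
    [0,0,0,0,0,0.035,-1],
    [0,0,0,0,0,0.035,-1],
    [0,0,0,0,0,0.016,-1],
  ],
)

```text
clock: 11.0
tool_pos: [0.5036, 0.2162, 0.2706]
tool_rot: [2.003, 2.419, 0.002]
contact_force: [-0.0, 0.2, 0.2]
width: 0.008
```

```bash
python3 -c "
from h import *
go(0.00,.1,.275)"
```

```text
clk 11.0 rel now [1.3, 198.5, 270.6] F [-0.   0.2  0.2] w 0.01
turn [0.001 0.    0.001] shift [-0.0985 -0.0013 -0.0044]
```

>>> jog_arm(
  series=[
    [0,0,0,-0.018,-0.001,0,-1],
    [0,0,0,-0.012,0,0,-1],
    [0,0,0,-0.012,0,0,-1],
    [0,0,0,-0.012,0,0,-1],
    [0,0,0,-0.012,0,0,-1],
  ],
)

```text
clock: 11.42
tool_pos: [0.5121, 0.1441, 0.2616]
tool_rot: [-2.002, -2.412, 0.014]
contact_force: [-0.7, 1.7, -0.8]
width: 0.0
```

```bash
python3 -c "
from h import *
go(0.00,.06,.268)"
```

```text
clk 11.42 rel now [-3.8, 126.1, 261.6] F [-0.7  1.7 -0.8] w 0.0
turn [-0.012  0.    -0.002] shift [-0.0661  0.0038 -0.0064]
```

>>> jog_arm(
  series=[
    [-0.012,0,0,-0.01,0.004,-0.003,-1],
    [0,0,0,-0.012,0,0,-1],
    [0,0,0,-0.012,0,0,-1],
    [0,0,0,-0.012,0,0,-1],
    [0,0,0,-0.01,0,0,-1],
  ],
)

```text
clock: 11.83
tool_pos: [0.5283, 0.0823, 0.2653]
tool_rot: [2.011, 2.411, 0.005]
contact_force: [-0.4, -0.6, 1.0]
width: 0.003
```

```bash
cat >> h.py <<'E'
def bar():
    c=vision.camera('side');P=cloud(c);r=(P-home)@np.c_[ex,ey];z=P[...,2];m=(abs(r[...,0])>.02)&(abs(r[...,0])<.045)&(r[...,1]>-.06)&(r[...,1]<.17)&(z>.138)&(z<.33)
    m=cv2.morphologyEx(m.astype(np.uint8),cv2.MORPH_OPEN,np.ones((2,2),np.uint8))>0
    print("bar",m.sum(),np.percentile(np.c_[r[m],z[m]],[5,50,95],axis=0).round(3) if m.any() else ''); return c
E
python3 -c "
from h import *
go(0.00,.06,.268);bar()"
```

```text
clk 11.83 rel now [0.7, 62.3, 265.3] F [-0.4 -0.6  1. ] w 0.0
turn [ 0.003 -0.001 -0.006] shift [-0.0023 -0.0007 -0.0027]
bar 146 [[-0.041  0.025 -0.001]
 [-0.009  0.029  0.268]
 [ 0.147  0.292  0.274]]
```

>>> jog_arm(
  series=[
    [0,0,0,-0.008,0,-0.003,-1],
    [0,0,0,-0.004,0,0,-1],
    [0,0,0,0,0,0,-1],
    [0,0,0,0,0,0,-1],
    [0,0,0,0,0,0,-1],
  ],
)

```text
clock: 12.3
tool_pos: [0.5315, 0.0671, 0.2693]
tool_rot: [2.013, 2.407, 0.006]
contact_force: [0.1, 0.6, 0.5]
width: 0.006
```

>>> jog_arm(
  series=[
    [0,0,0,0,0,-0.02,-1],
    [0,0,0,0,0,-0.02,-1],
    [0,0,0,0,0,-0.02,-1],
    [0,0,0,0,0,0,-1],
    [0,0,0,0,0,0,-1],
  ],
)

```text
clock: 12.72
tool_pos: [0.5301, 0.069, 0.3303]
tool_rot: [2.012, 2.412, 0.003]
contact_force: [0.1, 0.1, -0.0]
width: 0.003
```

```bash
sed -i 's/np.ones((2,2)/np.ones((3,1)/' h.py; python3 -c "
from h import *
go(0.00,.06,.268);bar();go(0.00,-.1,.268);c=bar(); a=cv2.resize(c['image'][110:350,220:440],(440,480)); cv2.imwrite('pics/tip.png',a[:,:,::-1])"
```

```text
clk 12.72 rel now [-0.1, 48.9, 330.3] F [ 0.1  0.1 -0. ] w 0.0
turn [ 0.002 -0.    -0.007] shift [ 0.011  -0.0002  0.0623]
bar 138 [[-0.042 -0.018  0.201]
 [-0.021 -0.014  0.222]
 [ 0.042  0.016  0.226]]
clk 12.77 rel now [0.1, 48.9, 330.5] F [-0.3  0.4  0.7] w 0.0
turn [ 0.002 -0.    -0.006] shift [-0.149   0.0007  0.0624]
bar 139 [[-0.043 -0.02   0.2  ]
 [-0.022 -0.016  0.217]
 [ 0.042  0.008  0.22 ]]
```

View pics/tip.png

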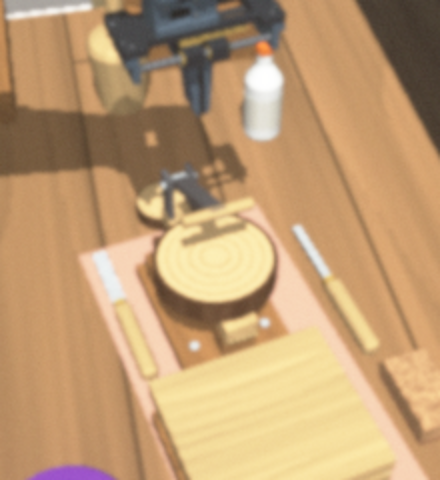

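The picture shows the arm sinking on its own, its bar at (220,212) above the slice. I'll retreat and let it settle.

>>> jog_arm(
  series=[
    [0,0,0,-0.02,0,-0.035,-1],
    [0,0,0,-0.02,0,-0.035,-1],
    [0,0,0,-0.025,0,-0.02,-1],
    [0,0,0,-0.02,0,0,-1],
    [0,0,0,-0.015,0,0,-1],
  ],
)

```text
clock: 13.23
tool_pos: [0.5462, -0.0302, 0.4177]
tool_rot: [-2.002, -2.413, 0.007]
contact_force: [-0.4, 0.3, 0.0]
width: 0.007
```

>>> jog_arm(
  series=[
    [0,0,0,0,0,0,-1],
    [0,0,0,0,0,0,-1],
    [0,0,0,0,0,0,-1],
    [0,0,0,0,0,0,-1],
    [0,0,0,0,0,0,-1],
  ],
)

```text
clock: 13.65
tool_pos: [0.5456, -0.0306, 0.4142]
tool_rot: [-2.002, -2.408, 0.011]
contact_force: [-0.2, -0.5, -0.3]
width: 0.007
```

>>> jog_arm(
  series=[
    [0,0,0,0,0,0,-1],
    [0,0,0,0,0,0,-1],
    [0,0,0,0,0,0,-1],
    [0,0,0,0,0,0,-1],
    [0,0,0,0,0,0,-1],
  ],
)

```text
clock: 14.07
tool_pos: [0.5451, -0.0287, 0.4133]
tool_rot: [-1.998, -2.41, 0.012]
contact_force: [-0.8, 0.1, -0.5]
width: 0.005
```

>>> jog_arm(
  series=[
    [0,0,0,0,0,0,-1],
    [0,0,0,0,0,0,-1],
    [0,0,0,0,0,0,-1],
    [0,0,0,0,0,0,-1],
    [0,0,0,0,0,0,-1],
  ],
)

```text
clock: 14.48
tool_pos: [0.5452, -0.0287, 0.4135]
tool_rot: [-1.998, -2.41, 0.012]
contact_force: [-1.2, -0.2, 0.7]
width: 0.004
```

```bash
python3 -c "
from h import *
go(0.00,-.1,.43);slab('scene');slab();bar();c=bar();s=monitor.read_state();w=vision.camera('wrist'); save(w,'w3'); P=cloud(w,(s['tool_pos'],s['tool_rot']))
r=(P-home)@np.c_[ex,ey]; z=P[...,2]
m=(abs(z-.125)<.007)&(abs(r[...,0])<.12)&(abs(r[...,1])<.1); print(m.sum(),np.percentile(r[m],[.3,99.7],axis=0))
for x in(-55,55):
    m=(abs(r[...,0]*1e3-x)<14)&(abs(r[...,1]*1e3-66)<14)&(abs(z-.114)<.004); print('peg',m.sum(),r[m].mean(0))
m=(abs(r[...,0])<.045)&(r[...,1]<.05)&(r[...,1]>-.06)&(z>.14)&(z<.25); print('bar',r[m].mean(0),np.percentile(z[m],[5,50,95]))
"
```

```text
clk 14.48 rel now [-3.3, -49.8, 413.5] F [-1.2 -0.2  0.7] w 0.0
turn [-0.013 -0.004 -0.   ] shift [-0.0501  0.0031 -0.0167]
scene slab rel mm [37.1  2.5] size [ 89.7 158.1] z [0.1215 0.1258 0.1299]
 slope x,y [-0.0244  0.0018]
side slab rel mm [ 0.4 -4.5] size [154.9 152.6] z [0.1211 0.1241 0.1271]
 slope x,y [0.0001 0.0013]
bar 130 [[-0.042 -0.035  0.143]
 [-0.022 -0.03   0.151]
 [ 0.042  0.117  0.155]]
bar 131 [[-0.043 -0.035  0.143]
 [-0.022 -0.03   0.151]
 [ 0.042  0.049  0.155]]
14736 [[-0.07703839 -0.07743671]
 [ 0.07800105  0.07506296]]
peg 102 [-0.05457489  0.06569657]
peg 108 [0.05537408 0.06585928]
bar [ 0.00045815 -0.00240789] [0.15122612 0.15431648 0.15596054]
```

View pics/w3.png

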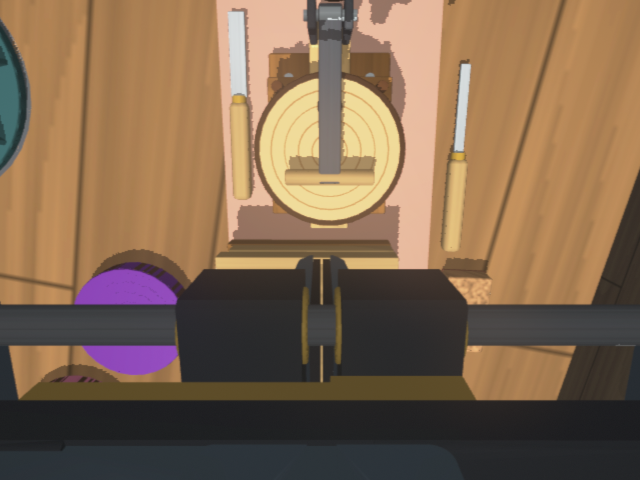

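The arm lies level (bar top 155 mm, expected 155) on the slice. One circle fit to the rim will confirm it is seated against the pegs.

```bash
python3 -c "
from h import *
from scipy.optimize import least_squares
s=monitor.read_state();w=vision.camera('wrist');P=cloud(w,(s['tool_pos'],s['tool_rot']));r=(P-home)@np.c_[ex,ey]*1e3;z=P[...,2]
m=((abs(z-.125)<.006)&(np.hypot(r[...,0],r[...,1])<95)).astype(np.uint8)
c=max(cv2.findContours(m,cv2.RETR_EXTERNAL,cv2.CHAIN_APPROX_NONE)[0],key=len)[:,0]; q=r[c[:,1],c[:,0]]; q=q[np.hypot(*q.T)>68]
f=least_squares(lambda p:np.hypot(q[:,0]-p[0],q[:,1]-p[1])-p[2],[0,0,78],loss='soft_l1'); print(len(q),f.x)
pk=[]
for x in(-55,55):
    k=(np.hypot(r[...,0]-x,r[...,1]-66)<9)&(abs(z-.114)<.003); p=np.r_[(r[k].min(0)+r[k].max(0))/2]; print('peg',p,'gap',np.hypot(*(p-f.x[:2]))-86)
"
```

```text
432 [ 0.53630472 -0.34757239 79.08569506]
peg [-54.58681304  65.67903367] gap 0.012038808686270386
peg [55.37530387 65.92769104] gap 0.021662214883534148
```

Both peg gaps are about 0 mm.

```bash
python3 -c "
from h import *
print(order.finish_job())"
```

```text
the job is handed in; nothing more can be done
None
```

The slice is seated against both pegs with the hold-down arm lying on it. I handed the job in at about 14.5 s of the 64 s allowed.

- **What I did:** I pushed the slice about 45 mm sideways on the boards with closed fingers. Then I pushed it with the open fingers onto the beam, until the pegs pushed back with about 14 N. I tipped the hold-down arm over from behind its cross bar and let it sink under its own weight.
- **Last checks:** A circle fitted to the slice's rim left gaps of 0.01 and 0.02 mm to the two pegs; the camera calibration is only good to about 2 mm. The slice lies flat, and the cross bar's top is at about 155 mm, which is what a level arm gives. The gripper was clear of everything. The gouges, cork block and glue bottle looked undisturbed; I did not recheck the other bench items closely.
- **Disagreement:** The scene and side cameras put the slice +2.5 and −4.5 mm from home along the beam. They also differed by about 5 mm in the same direction before I moved anything, so I relied on the overhead wrist camera.

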